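# Find the fuller tea tin in the sliding caddy

## Task

Draw the wooden caddy by its red grip along the rail, out from under the steel cover, until it seats at the far end of the rail. Lift each of the two identical green-lidded tins clear of its pocket in turn to feel which is heavier, leave the lighter one standing in a pocket of the caddy, and finish while still holding the heavier one upright in the gripper, centred a few centimetres above the mouth of the mug. Do not tip a tin over, and leave the mug and the other things where they stand.

Things in the scene. Friction and masses are not known exactly. Their poses are not given: they have to be found in the camera images.
- rail: Fixed black rail base, 88 mm wide (x), 456 mm long (y, -253 to +203), top at z 9 mm, end blocks 29 mm high. Origin on the worktop; y runs along the rail. On it a steel cover: back wall on the +x side, roof over y +14 to +206 and x -47 to +49, its underside at z 126 mm, top at 130 mm; open towards the robot and towards -y.
- caddy (a joint): Slide of the wooden caddy, guided stiffly along the rail, m: 0 = fully under the cover, grows towards the rail's -y end (robot's right), 0.180 = seated at the stop (counts beyond 0.170). Starts at 0 to 0.03. A light spring helps it along but friction keeps it wherever it is left: 0.5 to 1.5 N moves it towards the stop, about 3.5 N is needed to push it back.
- grip (a point): Centre of the caddy's red grip block, 14 mm (rail x) by 24 mm (rail y) by 26 mm high, on a 12 mm steel post at the caddy's -y end, 97.5 mm from the centre of the nearer pocket. It stands 117 mm above the worktop, its axes are the rail's. The cover's roof edge is at least 54 mm away on its +y side.
- pocket_left (a point): Centre of the floor of the caddy's pocket on the robot's left (rail +y): a square 58 mm wide with 7 mm walls, rim 11 mm above its floor; the floor is 22 mm above the worktop. Moves with the caddy; axes are the rail's.
- pocket_right (a point): The same for the pocket on the robot's right (rail -y), 85 mm from the other.
- tin_a: One of two closed round tins of the same look, bare metal with a green lid, 50 mm diameter, 90 mm high; origin at the centre of its underside, z up. Starts in the left pocket, top 14 mm below the roof. Grip it by its upper 44 mm; the lid is fixed. One of the tins, at random each time, weighs 0.10 to 0.15 kg, the other 0.34 to 0.50 kg (a rigid pack inside).
- tin_b: The other tin, like tin_a in all but weight. It starts in the right pocket.
- mug: Small cream mug, standing loose on the worktop right of the hotplate, 63 mm over its round body, 51 mm high, with a handle to the side. Origin under the mug, 12 mm off the axis of its body towards the handle (-y).
- mug_mouth (a point): Centre of the mug's mouth, at its rim, 51 mm above the worktop.
- lemon: Loose lemon, 83 x 58 x 58 mm, right of the mug; a bystander.
- jar_1: Loose jar with red lid, 58 x 62 x 86 mm, at the left of the worktop; a bystander.
- mill_1: Loose dark wooden pepper mill, 58 mm across, 170 mm high, behind the mug; a bystander.

How it is judged (in metres and radians):
On the way, in this order (a step that is already met when the one before it is completed fails the run):
1. the caddy is seated at the far end of the rail (value of joint caddy above 0.17 m), for 0.2 s.
2. the lighter tin is lifted clear in the fingers (at least 2 cm) while the heavier stands in its pocket, the caddy seated (((value of joint caddy above 0.17 m and z of tin_a in the frame of pocket_left above 0.02 m and contact force between the fingers and tin_a above 1 N and contact force between tin_b and caddy above 2.4 N and ((horizontal distance between tin_b and pocket_left below 0.012 m or horizontal distance between tin_b and pocket_right below 0.012 m) and z of tin_b in the frame of pocket_left between -0.005 and 0.005 m and angle between tin_b's own z axis and vertical below 0.1 rad)) or (value of joint caddy above 0.17 m and z of tin_b in the frame of pocket_left above 0.02 m and contact force between the fingers and tin_b above 1 N and contact force between tin_a and caddy above 2.4 N and ((horizontal distance between tin_a and pocket_left below 0.012 m or horizontal distance between tin_a and pocket_right below 0.012 m) and z of tin_a in the frame of pocket_left between -0.005 and 0.005 m and angle between tin_a's own z axis and vertical below 0.1 rad)))), for 0.2 s.
At the end, for the whole second after the job is handed in: Heavier tin held in the fingers, still, upright within 0.2 rad, underside 15 to 150 mm above the mug rim and within 30 mm of its centre sideways; lighter tin untouched in a pocket of the caddy (within 12 mm of its centre); caddy joint above 0.170 (((value of joint caddy above 0.17 m and ((horizontal distance between tin_a and pocket_left below 0.012 m or horizontal distance between tin_a and pocket_right below 0.012 m) and z of tin_a in the frame of pocket_left between -0.005 and 0.005 m and angle between tin_a's own z axis and vertical below 0.1 rad) and contact force between tin_a and caddy between 0.4 and 2.4 N and contact force between each of the arm, the fingers and tin_a below 0.1 N and contact force between the fingers and tin_b above 1 N and z of tin_b in the frame of mug_mouth between 0.015 and 0.15 m and horizontal distance between tin_b and mug_mouth below 0.03 m and angle between tin_b's own z axis and vertical below 0.2 rad and linear speed of tin_b below 0.03 m/s) or (value of joint caddy above 0.17 m and ((horizontal distance between tin_b and pocket_left below 0.012 m or horizontal distance between tin_b and pocket_right below 0.012 m) and z of tin_b in the frame of pocket_left between -0.005 and 0.005 m and angle between tin_b's own z axis and vertical below 0.1 rad) and contact force between tin_b and caddy between 0.4 and 2.4 N and contact force between each of the arm, the fingers and tin_b below 0.1 N and contact force between the fingers and tin_a above 1 N and z of tin_a in the frame of mug_mouth between 0.015 and 0.15 m and horizontal distance between tin_a and mug_mouth below 0.03 m and angle between tin_a's own z axis and vertical below 0.2 rad and linear speed of tin_a below 0.03 m/s))); the arm keeps its last pose, push and grip.
It fails at once if a tin is tipped (angle between any of tin_a, tin_b's own z axis and vertical above 0.6 rad).
It fails at once if the mug is shifted more than 3 cm or tipped (distance of mug from where it was at the start of the episode above 0.03 m or angle between mug's own z axis and vertical above 0.4 rad).
It fails at once if a bystander (lemon, jar, mill) is shifted more than 4 cm (distance of any of lemon, jar_1, mill_1 from where it was at the start of the episode above 0.04 m).
It also fails if it takes over 72 s, if anything falls off the work surface, if the arm or the gripper's body presses on something with over 40 N, if the wrist force passes 120 N, or if a joint passes its speed limit or range.

## Robot

A 7-joint arm with a two-finger parallel gripper is mounted at the origin on a cart in front of the work surface, level with it; the furniture and walls round the work are solid. World frame = base frame: x ahead of the robot, y to its left, z up, the work surface at z = 0. Lengths are in mm, angles in rad, forces in N, time in s.
With the tool pointing down it reaches from about 425 to 875 mm from the base axis. Payload 8.4 kg.
Tool frame: the origin (TCP) lies between the finger pads; the fingertips stand 8 mm ahead of it and the grasp point (between the pads) lies 11 mm behind it; y points along the fingers, x is the direction in which the jaws open and shut, and the axes are right-handed (so a half turn about y gives the same grasp; the last joint's range is limited). The gripper opens to 87 mm and grips with 3 to 60 N. Pads are 19 mm wide; open, the fingers measure 117 mm over their backs; the gripper's body (75 mm by 190 mm) begins 51 mm behind the grasp point.
Start: joints at [1.024, 0.333, 0.04, 1.465, -0.013, 1.343, -0.059], TCP at [281.414, -585.893, 230.546] pointing down, gripper open.
Joint ranges: [-2.58, 2.58], [-0.38, 2.09], [-1.3, 1.39], [0.25, 2.4], [-1.5, 4.64], [0.08, 2.09], [-2.65, 2.65]. Speed limits (rad/s): [2.22, 2.22, 2.79, 2.79, 3.14, 3.14, 3.14].

## Interface

Orientations are given as a unit quaternion [x, y, z, w].
In Python, from rig import status, cams, r gives the robot as it stands.
- The arm moves only by the tool move_arm, never from a script. Its argument "deltas" is a list of rows, each an object with "hand": the gripper command: -1 is fully open, 1 is shut, values between are in proportion; "delta_pos": the shift along the world's x, y, z scaled (see below), a list of three; "twist": the turn about the world's z scaled (see below). In form: [{"hand": hand, "delta_pos": [tx, ty, tz], "twist": twist}, ...]. A call has 1 to 20 rows; each row shifts and turns the pose as measured when the row begins; what a row does not reach is not made up. The controller multiplies each number of a shift by 150 mm and each number of a turn by 180 degrees. A row lasts 1/10 s, in which the tool goes at most 50 mm and 8.59 degrees, less where a joint would pass 70% of its speed; a pose out of reach is approached as far as the arm can. A call with a number of a shift or a turn outside -1 to 1 is refused whole. A call with a gripper value outside its range is refused whole. The fingers move at their own pace and stop on an object; "newtons" is the grip in N (left out, the last holds). Time passes only in rows, so rows that do not move let the fingers close. It gives the time, the measured TCP pose, the force and the opening at its end, in the units of the state.
- status.state(): the state, without advancing time (a new reading comes with each control period).
- cams.grab_frame(name): name is "scene" or "top" or "wrist"; returns a dict with "color" (420x560x3 uint8, red, green, blue), "range_z" (420x560 float32, mm along the optical axis (not along the pixel's ray), 0 where there is no reading), "fx", "fy", "cx", "cy" (pixels), "T" (4x4, takes a point from camera to world coordinates); the wrist camera has in their place "T_tool_cam" (4x4, takes a point from camera to tool coordinates, whose origin is the TCP and whose axes are the tool frame's). Camera axes: x right, y down, z forward; pixel columns grow to the right and rows downward; lengths in mm; the calibration is good to about 2 mm. The wrist camera is an equidistant fisheye: a pixel r from the principal point sees the ray r / f radians off the axis. A picture is of the moment at which its call begins: read the wrist's pose just before it.
- r.close_job(): hands the job in, once; it reports no verdict.
Trained networks look in the newest picture that a camera, given by its name, has taken for a name from the list of things; names that differ only in an ending like _2 or _b are one class to them, and where a whole thing is asked for, a point or a joint stands for the part that bears it (a point fixed in the world has none). Each returns a list of dicts, best first, with "p" (0 to 1); they miss things now and then, are a little off and sometimes report something else, mostly with a low value. They report only what shows in the picture. A call takes as long as a camera call.
- cams.recognise(camera, name): "xyz" ([x, y, z] in mm, in world coordinates, good to about 4 mm: the middle of the surface that is visible of it).
The state is a dict: "time": time; "joint_pos": joint angles; "qvel": joint speeds; "effort": joint torques, N m; "position": TCP position; "tool_rot": TCP orientation; "ft_force": force on the tool from outside, world axes, zero at the start; "torque": the same for the moment, N m; "grip_width": opening from 0.0 (shut) to 1.0 (fully open).
Only numpy, scipy, OpenCV 4.12 (cv2) and the standard library are available. Lean on these libraries where they do the work, as an engineer would, in place of code of your own. Each camera call takes 0.05 s, during which the arm holds its last target. There are 200 camera calls.

## Working session

There is one attempt and no reset: what is moved stays moved. The work goes in short steps, Python scripts to look and compute and a tool call to move; the robot and the scene stay as the last step left them, time stands still between calls to the robot, and variables do not carry over. Pictures are saved under pics/ and viewed, about 8 in all and at most 12, crops included, and the job is handed in when it is done.

Besides the shell and the picture viewer there is one more tool, called as name([rows], argument=value, ...), one row to a line, values as JSON. move_arm: Moves the arm, as the interface text tells. Its arguments: {"type":"object","properties":{"deltas":{"type":"array","items":{"type":"object","properties":{"hand":{"type":"number"},"delta_pos":{"type":"array","items":{"type":"number"}},"twist":{"type":"number"}}}},"newtons":{"type":"number"}},"required":["deltas"]}

```bash
ls; mkdir -p pics
cat > h.py <<'E'
import numpy as np,cv2
from rig import status,cams,r
def cloud(f):
    z=f["range_z"]; v,u=np.indices(z.shape)
    P=np.stack([(u-f["cx"])/f["fx"]*z,(v-f["cy"])/f["fy"]*z,z,np.ones_like(z)],-1)@np.array(f["T"]).T
    P=P[...,:3]; P[z<=0]=np.nan; return P
def save(f,n): cv2.imwrite(n,f["color"][...,::-1])
E
python3 - <<'E'
from h import *
s=status.state(); print(s)
for c in("scene","top"):
    f=cams.grab_frame(c); save(f,f"pics/{c}0.png"); np.save(f"{c}0.npy",cloud(f)); print(c,np.round(f["T"],3).tolist(),f["fx"])
    for n in("grip","tin_a","mug","mug_mouth","lemon","jar_1","mill_1","rail","caddy","pocket_left"):
        try: print(c,n,[(np.round(d["xyz"]).tolist(),round(d["p"],2)) for d in cams.recognise(c,n)][:3])
        except Exception as e: print(c,n,e)
E
```

```text
pics
{'time': 0.0, 'joint_pos': array([ 1.02378706,  0.33392242,  0.03985222,  1.46628328, -0.01341507,
        1.34325323, -0.05850754]), 'qvel': array([ 1.11349851e-04, -2.71808645e-04, -2.40232067e-05,  4.15562832e-04,
       -1.25029531e-03, -1.74506531e-04, -9.93166155e-04]), 'effort': array([ 1.41229328e-03, -6.56352282e+01,  1.33598763e+00, -4.03797877e+01,
       -5.97890792e-02,  4.48307383e-02,  2.02005367e-04]), 'position': array([ 281.24227703, -585.50941918,  229.64561161]), 'tool_rot': array([-0.59826191,  0.37699676, -0.37600719,  0.59881109]), 'ft_force': array([ 0.32255654, -0.00930003,  1.01192404]), 'torque': array([ 0.04112056, -0.00529914,  0.07579805]), 'grip_width': 1.002746040055582}
scene [[-0.303, -0.688, 0.66, -449.153], [-0.953, 0.219, -0.21, 203.518], [0.0, -0.692, -0.722, 1218.204], [0.0, 0.0, 0.0, 1.0]] 544.0114804336681
scene grip [([441.0, -40.0, 25.0], 0.58)]
scene tin_a [([444.0, 78.0, 57.0], 0.7), ([435.0, -5.0, 60.0], 0.51), ([448.0, -41.0, 23.0], 0.27)]
scene mug [([601.0, -314.0, 30.0], 0.66)]
scene mug_mouth [([606.0, -313.0, 34.0], 0.58)]
scen
[... 163 characters left out ...]
rail [([450.0, 13.0, 132.0], 0.85)]
scene caddy [([444.0, -44.0, 20.0], 0.92)]
scene pocket_left [([446.0, -42.0, 22.0], 0.62), ([608.0, -316.0, 36.0], 0.56)]
top [[0.385, -0.891, 0.241, 260.294], [-0.923, -0.371, 0.102, -249.683], [-0.002, -0.261, -0.965, 1398.099], [0.0, 0.0, 0.0, 1.0]] 403.3826721304599
top grip [([447.0, -76.0, 24.0], 0.81)]
top tin_a [([447.0, -77.0, 27.0], 0.66)]
top mug [([597.0, -322.0, 23.0], 0.5)]
top mug_mouth [([600.0, -317.0, 25.0], 0.5)]
top lemon [([544.0, -500.0, 49.0], 0.88)]
top jar_1 [([458.0, 259.0, 88.0], 0.92)]
top mill_1 []
top rail [([450.0, -39.0, 128.0], 0.71), ([446.0, -77.0, 21.0], 0.28)]
top caddy []
top pocket_left [([442.0, -78.0, 24.0], 0.65)]
```

View pics/scene0.png

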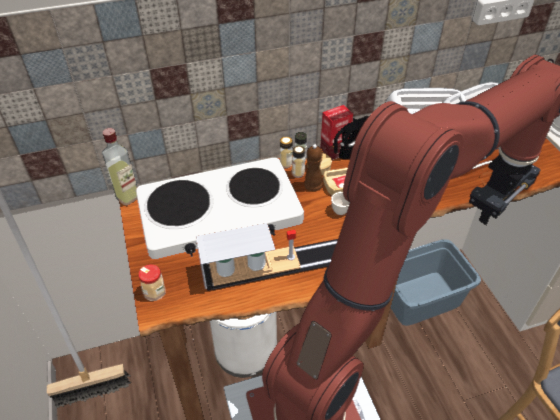

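View pics/top0.png

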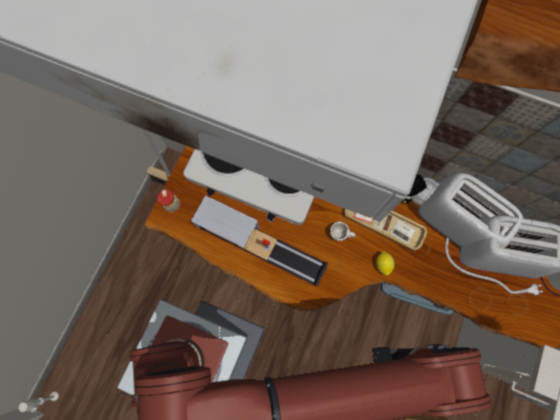

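Run:
```python
import numpy as np,cv2
from scipy.spatial.transform import Rotation as R
print(R.from_quat([-0.59826191,0.37699676,-0.37600719,0.59881109]).as_matrix().round(3))
for c in("scene","top"):
    P=np.load(c+"0.npy"); I=cv2.imread(f"pics/{c}0.png").astype(int); b,g,rr=I[...,0],I[...,1],I[...,2]
    X,Y,Z=P[...,0],P[...,1],P[...,2]
    m=(rr>110)&(g<70)&(b<70)&(Z>80)&(Y<60)&(Y>-250)
    print(c,"red",m.sum(),[np.nanpercentile(P[m],q,axis=0).round().tolist() for q in(5,50,95)] if m.any() else 0)
    m=(Z>122)&(Z<136)&(X>300)&(X<600)&(Y>-130)&(Y<300)
    if m.any():
        q=P[m][:,:2]; print("roof",m.sum(),cv2.minAreaRect(q.astype(np.float32)))
    m=(Z>15)&(Z<58)&(abs(X-605)<60)&(abs(Y+314)<60); q=P[m]
    print("mug",m.sum(),[np.percentile(q,k,axis=0).round().tolist() for k in(2,50,98)])
    m=(Z>44)&(Z<58)&(abs(X-605)<60)&(abs(Y+314)<60); q=P[m]
    print("rim",m.sum(),[np.percentile(q,k,axis=0).round().tolist() for k in(2,50,98)] if m.any() else 0)
```

```text
[[ 0.433 -0.001  0.901]
 [-0.901  0.001  0.433]
 [-0.002 -1.    -0.   ]]
scene red 1780 [[-71.0, -183.0, 176.0], [-8.0, -67.0, 468.0], [99.0, 49.0, 752.0]]
roof 2149 ((459.0518798828125, 10.488075256347656), (258.2559509277344, 101.31133270263672), 86.86133575439453)
mug 309 [[562.0, -344.0, 16.0], [611.0, -315.0, 30.0], [662.0, -287.0, 54.0]]
rim 66 [[560.0, -326.0, 44.0], [595.0, -304.0, 49.0], [624.0, -286.0, 56.0]]
top red 796 [[65.0, -238.0, 726.0], [97.0, -146.0, 757.0], [133.0, -113.0, 765.0]]
roof 1729 ((461.71875, 10.246185302734375), (260.94879150390625, 96.17863464355469), 86.08563232421875)
mug 235 [[567.0, -369.0, 16.0], [610.0, -332.0, 34.0], [663.0, -289.0, 55.0]]
rim 93 [[566.0, -366.0, 44.0], [603.0, -332.0, 49.0], [625.0, -287.0, 56.0]]
```

Run:
```python
import numpy as np,cv2
for c in("scene","top"):
    P=np.load(c+"0.npy"); I=cv2.imread(f"pics/{c}0.png").astype(int); b,g,rr=I[...,0],I[...,1],I[...,2]
    X,Y,Z=P[...,0],P[...,1],P[...,2]
    box=(X>380)&(X<540)&(Y<160)&(Y>-200)
    m=(rr>1.8*g)&(rr>1.8*b)&(Z>95)&(Z<140)&box
    print(c,"red",m.sum(),np.nanmedian(P[m],0).round(),np.nanmin(P[m],0).round(),np.nanmax(P[m],0).round())
    m=(Z>122)&(Z<136)&box&(b>0.85*rr); 
    n,l,st,_=cv2.connectedComponentsWithStats(m.astype(np.uint8)); k=1+st[1:,4].argmax(); q=P[l==k]
    print("roof",len(q),cv2.minAreaRect(q[:,:2].astype(np.float32)),q.min(0).round(),q.max(0).round(),np.median(q[:,2]))
    rect=cv2.minAreaRect(q[:,:2].astype(np.float32))
    a=np.deg2rad(rect[2]); 
    # rail end: dark pixels z 5..35
    m=(Z>5)&(Z<40)&(X>380)&(X<540)&(Y<-90)&(Y>-300)&(rr<70); print("railend",m.sum(),[np.percentile(P[m],k,axis=0).round().tolist() for k in(1,50,99)],cv2.minAreaRect(P[m][:,:2].astype(np.float32)))
```

```text
scene red 81 [ 445. -106.  125.] [ 440. -118.  103.] [459. -96. 134.]
roof 2092 ((460.8504943847656, 43.288658142089844), (192.55621337890625, 101.31133270263672), 86.86133575439453) [406. -55. 123.] [515. 142. 136.] 129.87722887717234
railend 545 [[402.0, -239.0, 5.0], [443.0, -176.0, 9.0], [471.0, -95.0, 15.0]] ((436.0552978515625, -166.8311309814453), (147.71522521972656, 72.8023910522461), 84.51907348632812)
top red 32 [ 451. -108.  129.] [ 445. -120.  118.] [458. -98. 134.]
roof 1695 ((464.005126953125, 43.66065979003906), (193.9636688232422, 96.17863464355469), 86.08563232421875) [410. -55. 122.] [516. 142. 136.] 130.18452394184624
railend 768 [[402.0, -298.0, 5.0], [446.0, -213.0, 9.0], [491.0, -130.0, 16.0]] ((445.7913818359375, -215.0427703857422), (175.56381225585938, 84.0435791015625), 86.01658630371094)
```

move_arm([
  {"hand": -1, "delta_pos": [0.11, 0.3, 0], "twist": 0.034},
  {"hand": -1, "delta_pos": [0.11, 0.3, 0], "twist": 0.034},
  {"hand": -1, "delta_pos": [0.11, 0.3, 0], "twist": 0.034},
  {"hand": -1, "delta_pos": [0.11, 0.3, 0], "twist": 0.034},
  {"hand": -1, "delta_pos": [0.11, 0.3, 0], "twist": 0.034},
  {"hand": -1, "delta_pos": [0.11, 0.3, 0], "twist": 0.034},
  {"hand": -1, "delta_pos": [0.11, 0.3, 0], "twist": 0.034},
  {"hand": -1, "delta_pos": [0.11, 0.3, 0], "twist": 0.034},
  {"hand": -1, "delta_pos": [0.11, 0.3, 0], "twist": 0.034},
  {"hand": -1, "delta_pos": [0.11, 0.3, 0], "twist": 0.034},
  {"hand": -1, "delta_pos": [0, 0, 0], "twist": 0},
], newtons=30)

```text
time: 2.2
position: [446.5, -118.5, 231.2]
tool_rot: [0.709, -0.003, 0.007, -0.705]
ft_force: [-1.1, -1.7, -0.5]
grip_width: 1.0
```

```bash
cat >> h.py <<'E'
from scipy.spatial.transform import Rotation as R
def wrist(n=None):
    s=status.state(); f=cams.grab_frame("wrist"); z=f["range_z"]; v,u=np.indices(z.shape)
    a=(u-f["cx"])/f["fx"]; b=(v-f["cy"])/f["fy"]; t=np.hypot(a,b); k=np.tan(t)/np.maximum(t,1e-9)
    P=np.stack([a*k*z,b*k*z,z,np.ones_like(z)],-1)@np.array(f["T_tool_cam"]).T
    P=P[...,:3]@R.from_quat(s["tool_rot"]).as_matrix().T+s["position"]; P[(z<=0)|(t>1.3)]=np.nan
    if n: save(f,n)
    return s,f,P
def jaw(s):
    x=R.from_quat(s["tool_rot"]).as_matrix()[:,0]; return np.degrees(np.arctan2(x[1],x[0]))
E
python3 - <<'E'
from h import *
s,f,P=wrist("pics/w1.png"); print(jaw(s),f["T_tool_cam"].round(2).tolist())
I=f["color"].astype(int); X,Y,Z=P[...,0],P[...,1],P[...,2]
box=(X>380)&(X<540)&(Y<160)&(Y>-200)
m=(I[...,0]>1.8*I[...,1])&(I[...,0]>1.8*I[...,2])&(Z>100)&(Z<140)&box
v,u=np.nonzero(m); print("red",m.sum(),u.mean(),v.mean(),[np.percentile(P[m],k,axis=0).round().tolist() for k in(2,50,98)])
t=m&(Z>126); print(cv2.minAreaRect(P[t][:,:2].astype(np.float32)))
print(cams.recognise("wrist","grip")[:2])
E
```

```text
-0.7796395699320446 [[1.0, -0.0, -0.0, -0.42], [0.0, -0.26, 0.97, -153.49], [-0.0, -0.97, -0.26, 71.85], [0.0, 0.0, 0.0, 1.0]]
red 523 287.33843212237093 192.8910133843212 [[444.0, -117.0, 115.0], [450.0, -104.0, 129.0], [457.0, -94.0, 130.0]]
((450.572021484375, -105.60254669189453), (23.156476974487305, 13.84758472442627), 88.99694061279297)
[{'xyz': [448.8, -93.3, 17.6], 'p': 0.61}]
```

View pics/w1.png

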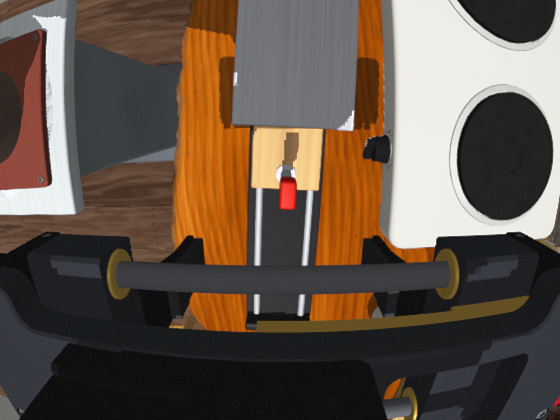

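move_arm([
  {"hand": -1, "delta_pos": [0.027, 0.087, -0.05], "twist": -0.015},
  {"hand": -1, "delta_pos": [0, 0, -0.2], "twist": 0},
  {"hand": -1, "delta_pos": [0, 0, -0.2], "twist": 0},
  {"hand": -1, "delta_pos": [0, 0, -0.2], "twist": 0},
  {"hand": -1, "delta_pos": [0, 0, -0.18], "twist": 0},
  {"hand": -1, "delta_pos": [0, 0, 0], "twist": 0},
])

```text
time: 2.9
position: [446.9, -121.4, 103.4]
tool_rot: [0.71, -0.031, 0.036, -0.702]
ft_force: [0.5, -0.2, -0.0]
grip_width: 0.998
```

Run:
```python
from h import *
s=status.state(); print(s["position"],jaw(s),s["joint_pos"].round(3),R.from_quat(s["tool_rot"]).as_matrix().round(3).tolist())
```

```text
[ 446.88096683 -121.43576087  103.43588621] -5.404032240576943 [ 0.582  0.087 -0.435  2.045  0.056  1.01   0.024] [[0.996, 0.006, 0.094], [-0.094, -0.012, 0.995], [0.008, -1.0, -0.011]]
```

move_arm([
  {"hand": -1, "delta_pos": [0.013, 0.053, 0.01], "twist": 0.01},
  {"hand": -1, "delta_pos": [0.013, 0.053, 0.01], "twist": 0},
  {"hand": -1, "delta_pos": [0, 0, 0], "twist": 0},
])

```text
time: 3.2
position: [452.0, -106.8, 109.5]
tool_rot: [0.711, -0.02, 0.026, -0.702]
ft_force: [-0.6, 0.1, -0.2]
grip_width: 1.001
```

move_arm([
  {"hand": 1, "delta_pos": [0, 0, 0], "twist": 0},
  {"hand": 1, "delta_pos": [0, 0, 0], "twist": 0},
  {"hand": 1, "delta_pos": [0, 0, 0], "twist": 0},
  {"hand": 1, "delta_pos": [0, 0, 0], "twist": 0},
  {"hand": 1, "delta_pos": [0, 0, 0], "twist": 0},
  {"hand": 1, "delta_pos": [0, 0, 0], "twist": 0},
  {"hand": 1, "delta_pos": [0, 0, 0], "twist": 0},
  {"hand": 1, "delta_pos": [-0.004, -0.07, 0], "twist": 0},
  {"hand": 1, "delta_pos": [-0.006, -0.1, 0], "twist": 0},
  {"hand": 1, "delta_pos": [-0.006, -0.1, 0], "twist": 0},
], newtons=15)

```text
time: 4.2
position: [451.2, -148.4, 112.3]
tool_rot: [0.712, -0.017, 0.027, -0.702]
ft_force: [0.3, 0.1, 0.9]
grip_width: 0.172
```

move_arm([
  {"hand": 1, "delta_pos": [-0.008, -0.1, -0.005], "twist": 0},
  {"hand": 1, "delta_pos": [-0.008, -0.1, -0.005], "twist": 0},
  {"hand": 1, "delta_pos": [-0.008, -0.1, -0.005], "twist": 0},
  {"hand": 1, "delta_pos": [-0.008, -0.1, -0.005], "twist": 0},
  {"hand": 1, "delta_pos": [-0.006, -0.1, -0.005], "twist": 0},
  {"hand": 1, "delta_pos": [-0.006, -0.1, -0.005], "twist": 0},
  {"hand": 1, "delta_pos": [-0.006, -0.1, -0.005], "twist": 0},
  {"hand": 1, "delta_pos": [-0.006, -0.1, -0.005], "twist": 0},
  {"hand": 1, "delta_pos": [-0.002, -0.05, 0], "twist": 0},
  {"hand": 1, "delta_pos": [-0.002, -0.05, 0], "twist": 0},
  {"hand": 1, "delta_pos": [-0.002, -0.05, 0], "twist": 0},
])

```text
time: 5.3
position: [439.1, -305.9, 105.2]
tool_rot: [0.712, -0.019, 0.028, -0.702]
ft_force: [0.3, -0.6, 0.6]
grip_width: 0.005
```

Run:
```python
from h import *
s,f,P=wrist("pics/w2.png"); print(jaw(s),s["position"],s["ft_force"])
I=f["color"].astype(int); X,Y,Z=P[...,0],P[...,1],P[...,2]
box=(X>380)&(X<540)&(Y<160)&(Y>-340)
m=(I[...,0]>1.8*I[...,1])&(I[...,0]>1.8*I[...,2])&(Z>100)&(Z<140)&box
v,u=np.nonzero(m); print("red",m.sum(),u.mean(),v.mean(),[np.percentile(P[m],k,axis=0).round().tolist() for k in(2,50,98)])
f=cams.grab_frame("scene");save(f,"pics/s2.png");P=cloud(f);np.save("s2.npy",P)
I=f["color"].astype(int); X,Y,Z=P[...,0],P[...,1],P[...,2]
box=(X>380)&(X<540)&(Y<160)&(Y>-340)
m=(I[...,0]>1.8*I[...,1])&(I[...,0]>1.8*I[...,2])&(Z>100)&(Z<140)&box
print(m.sum(), np.nanmedian(P[m],0) if m.any() else 0)
g=(I[...,1]>1.2*I[...,0])&(I[...,1]>1.1*I[...,2])&(Z>90)&(Z<125)&box
print("green",g.sum(),cams.recognise("scene","tin_a"))
```

```text
-3.7611791280377505 [ 439.08758764 -305.85490451  105.21066977] [ 0.33254329 -0.59941372  0.63975443]
red 41 282.0487804878049 252.26829268292684 [[437.0, -298.0, 101.0], [439.0, -295.0, 115.0], [439.0, -294.0, 121.0]]
81 [ 445.18412863 -106.70195566  124.69218667]
green 25 [{'xyz': [442.9, 78.9, 56.0], 'p': 0.71}]
```

View pics/w2.png

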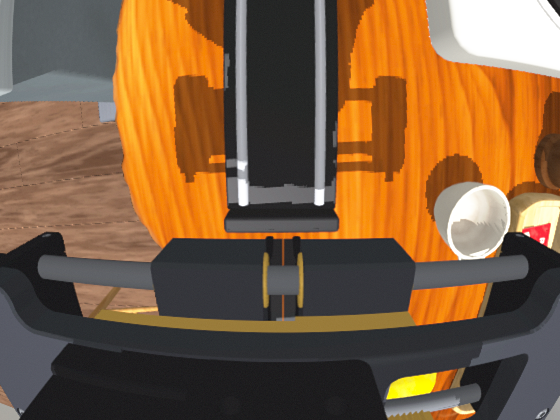

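move_arm([
  {"hand": 0.2, "delta_pos": [0, 0, 0.25], "twist": 0},
  {"hand": 0.2, "delta_pos": [0, 0, 0.15], "twist": 0},
  {"hand": 0.2, "delta_pos": [0.015, 0.26, 0], "twist": 0},
  {"hand": 0.2, "delta_pos": [0.015, 0.26, 0], "twist": 0},
  {"hand": 0.2, "delta_pos": [0.015, 0.26, 0], "twist": 0},
  {"hand": 0.2, "delta_pos": [0.015, 0.26, 0], "twist": 0},
  {"hand": 0.2, "delta_pos": [0.015, 0.26, 0], "twist": 0},
  {"hand": 0.2, "delta_pos": [0, 0, 0], "twist": 0},
  {"hand": 0.2, "delta_pos": [0, 0, 0], "twist": 0},
])

```text
time: 6.35
position: [449.8, -97.6, 168.3]
tool_rot: [0.712, -0.016, 0.026, -0.702]
ft_force: [0.8, -1.5, -0.0]
grip_width: 0.403
```

move_arm([
  {"hand": 0.2, "delta_pos": [0.004, -0.053, -0.1], "twist": 0},
  {"hand": 0.2, "delta_pos": [0, 0, -0.16], "twist": 0},
  {"hand": 0.2, "delta_pos": [0, 0, -0.16], "twist": 0},
  {"hand": 0.2, "delta_pos": [0, 0, 0], "twist": 0},
  {"hand": 0.2, "delta_pos": [0, 0, 0], "twist": 0},
])

```text
time: 6.85
position: [450.8, -108.3, 105.0]
tool_rot: [0.712, -0.016, 0.027, -0.701]
ft_force: [0.2, 0.4, 0.2]
grip_width: 0.396
```

move_arm([
  {"hand": 1, "delta_pos": [0, 0, 0], "twist": 0},
  {"hand": 1, "delta_pos": [0, 0, 0], "twist": 0},
  {"hand": 1, "delta_pos": [0, 0, 0], "twist": 0},
  {"hand": 1, "delta_pos": [0, 0, 0], "twist": 0},
  {"hand": 1, "delta_pos": [0, 0, 0], "twist": 0},
  {"hand": 1, "delta_pos": [0, 0, 0], "twist": 0},
  {"hand": 1, "delta_pos": [0, 0, 0], "twist": 0},
  {"hand": 1, "delta_pos": [0, 0, 0], "twist": 0},
  {"hand": 1, "delta_pos": [0, 0, 0], "twist": 0},
  {"hand": 1, "delta_pos": [0, 0, 0], "twist": 0},
], newtons=20)

```text
time: 7.85
position: [451.4, -109.3, 107.8]
tool_rot: [0.713, -0.015, 0.028, -0.701]
ft_force: [0.7, 0.1, -3.0]
grip_width: 0.162
```

Width 0.162 ≈ 14 mm: gripped. Pull gently.

move_arm([
  {"hand": 1, "delta_pos": [-0.002, -0.04, 0], "twist": 0},
  {"hand": 1, "delta_pos": [-0.004, -0.06, 0], "twist": 0},
  {"hand": 1, "delta_pos": [-0.004, -0.06, 0], "twist": 0},
  {"hand": 1, "delta_pos": [-0.004, -0.06, 0], "twist": 0},
  {"hand": 1, "delta_pos": [-0.004, -0.06, 0], "twist": 0},
])

```text
time: 8.35
position: [448.6, -153.6, 107.8]
tool_rot: [0.713, -0.015, 0.028, -0.701]
ft_force: [2.1, 1.3, -3.7]
grip_width: 0.161
```

move_arm([
  {"hand": 1, "delta_pos": [-0.005, -0.08, 0], "twist": 0},
  {"hand": 1, "delta_pos": [-0.005, -0.08, 0], "twist": 0},
  {"hand": 1, "delta_pos": [-0.005, -0.08, 0], "twist": 0},
  {"hand": 1, "delta_pos": [-0.005, -0.08, 0], "twist": 0},
  {"hand": 1, "delta_pos": [-0.005, -0.08, 0], "twist": 0},
  {"hand": 1, "delta_pos": [-0.005, -0.08, 0], "twist": 0},
  {"hand": 1, "delta_pos": [-0.005, -0.08, 0], "twist": 0},
  {"hand": 1, "delta_pos": [-0.005, -0.08, 0], "twist": 0},
  {"hand": 1, "delta_pos": [-0.003, -0.05, 0], "twist": 0},
  {"hand": 1, "delta_pos": [-0.002, -0.04, 0], "twist": 0},
  {"hand": 1, "delta_pos": [-0.002, -0.04, 0], "twist": 0},
])

```text
time: 9.45
position: [440.7, -280.9, 107.8]
tool_rot: [0.713, -0.015, 0.029, -0.701]
ft_force: [0.8, 2.2, -1.7]
grip_width: 0.166
```

move_arm([
  {"hand": 1, "delta_pos": [-0.001, -0.03, 0], "twist": 0},
  {"hand": 1, "delta_pos": [-0.001, -0.03, 0], "twist": 0},
  {"hand": 1, "delta_pos": [0, -0.02, 0], "twist": 0},
  {"hand": 1, "delta_pos": [0, -0.02, 0], "twist": 0},
])

```text
time: 9.85
position: [440.3, -287.9, 107.7]
tool_rot: [0.708, -0.015, 0.025, -0.705]
ft_force: [-2.9, 11.9, 6.3]
grip_width: 0.159
```

move_arm([
  {"hand": -1, "delta_pos": [0, 0.01, 0], "twist": 0},
  {"hand": -1, "delta_pos": [0, 0, 0], "twist": 0},
  {"hand": -1, "delta_pos": [0, 0, 0], "twist": 0},
  {"hand": -1, "delta_pos": [0, 0, 0], "twist": 0},
  {"hand": -1, "delta_pos": [0, 0, 0.1], "twist": 0},
  {"hand": -1, "delta_pos": [0, 0, 0.2], "twist": 0},
  {"hand": -1, "delta_pos": [0, 0, 0.25], "twist": 0},
  {"hand": -1, "delta_pos": [0, 0, 0.25], "twist": 0},
  {"hand": -1, "delta_pos": [0, 0, 0], "twist": 0},
])

```text
time: 10.75
position: [439.2, -288.2, 232.2]
tool_rot: [0.709, -0.016, 0.025, -0.705]
ft_force: [0.3, -0.2, -0.0]
grip_width: 0.894
```

Run:
```python
from h import *
s,f,P=wrist("pics/w3.png"); print(jaw(s),s["position"],s["ft_force"])
I=f["color"].astype(int); X,Y,Z=P[...,0],P[...,1],P[...,2]
box=(X>380)&(X<540)&(Y<160)&(Y>-340)
m=(I[...,0]>1.8*I[...,1])&(I[...,0]>1.8*I[...,2])&(Z>124)&(Z<136)&box
print("red",m.sum(),cv2.minAreaRect(P[m][:,:2].astype(np.float32)))
m=(Z>105)&(Z<118)&box&(I[...,1]>I[...,0])
n,l,st,c=cv2.connectedComponentsWithStats(m.astype(np.uint8))
for k in range(1,n):
    if st[k,4]>60:
        q=P[l==k]; print("lid",st[k,4],c[k].round(),cv2.minEnclosingCircle(q[:,:2].astype(np.float32)),np.median(q,0).round(1))
for nme in("tin_a","mug","mug_mouth"): print(nme,cams.recognise("wrist",nme)[:3])
m=(Z>44)&(Z<58)&(abs(X-605)<50)&(abs(Y+320)<60)
if m.any(): q=P[m];print("rim",m.sum(),[np.percentile(q,k,axis=0).round().tolist() for k in(2,50,98)],cv2.minEnclosingCircle(q[:,:2].astype(np.float32)))
```

```text
-3.3005576260094713 [ 439.22500157 -288.2357271   232.19925599] [ 0.34891027 -0.17593628 -0.0426834 ]
red 473 ((439.6775207519531, -284.07427978515625), (23.896154403686523, 13.332107543945312), 86.237060546875)
lid 776 [284.   7.] ((450.7730712890625, -110.09046936035156), 23.174137115478516) [ 450.8 -116.6  111.2]
lid 2664 [282.  86.] ((445.23297119140625, -186.81153869628906), 24.79501724243164) [ 445.2 -187.   111.3]
tin_a [{'xyz': [448.7, -188.9, 114.9], 'p': 0.71}, {'xyz': [451.2, -121.1, 103.1], 'p': 0.59}, {'xyz': [601.3, -322.1, 32.4], 'p': 0.54}]
mug [{'xyz': [603.7, -321.0, 31.8], 'p': 0.75}]
mug_mouth [{'xyz': [600.8, -321.7, 28.9], 'p': 0.55}]
rim 695 [[562.0, -362.0, 44.0], [597.0, -325.0, 49.0], [622.0, -285.0, 51.0]] ((592.9691772460938, -324.85015869140625), 40.750362396240234)
```

View pics/w3.png

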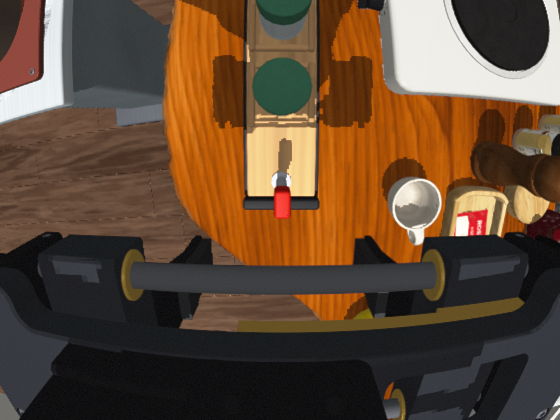

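move_arm([
  {"hand": -1, "delta_pos": [0.013, 0.22, 0], "twist": 0},
  {"hand": -1, "delta_pos": [0.013, 0.22, 0], "twist": 0},
  {"hand": -1, "delta_pos": [0.013, 0.22, 0], "twist": 0},
  {"hand": -1, "delta_pos": [0, 0, 0], "twist": 0},
  {"hand": -1, "delta_pos": [0, 0, -0.25], "twist": 0},
  {"hand": -1, "delta_pos": [0, 0, -0.15], "twist": 0},
  {"hand": -1, "delta_pos": [0, 0, 0], "twist": 0},
])

```text
time: 11.65
position: [437.9, -184.0, 155.6]
tool_rot: [-0.706, 0.023, -0.019, 0.708]
ft_force: [0.8, -0.5, -0.2]
grip_width: 0.999
```

move_arm([
  {"hand": -1, "delta_pos": [0.048, -0.02, -0.05], "twist": 0},
  {"hand": -1, "delta_pos": [0, 0, 0], "twist": 0},
  {"hand": -1, "delta_pos": [0, 0, 0], "twist": 0},
])

```text
time: 11.95
position: [445.7, -188.1, 147.9]
tool_rot: [-0.705, 0.023, -0.019, 0.708]
ft_force: [0.1, -0.6, 1.0]
grip_width: 1.002
```

move_arm([
  {"hand": -1, "delta_pos": [0, 0.005, -0.15], "twist": 0},
  {"hand": -1, "delta_pos": [0, 0, -0.15], "twist": 0},
  {"hand": -1, "delta_pos": [0, 0, -0.12], "twist": 0},
  {"hand": -1, "delta_pos": [0, 0, 0], "twist": 0},
  {"hand": -1, "delta_pos": [0, 0, 0], "twist": 0},
])

```text
time: 12.45
position: [449.1, -189.5, 87.9]
tool_rot: [-0.706, 0.021, -0.022, 0.707]
ft_force: [-0.3, -0.5, -0.2]
grip_width: 1.003
```

move_arm([
  {"hand": -1, "delta_pos": [-0.024, 0.016, -0.01], "twist": 0},
  {"hand": 0, "delta_pos": [0, 0, 0], "twist": 0},
  {"hand": 0.1, "delta_pos": [0, 0, 0], "twist": 0},
  {"hand": 0.4, "delta_pos": [0, 0, 0], "twist": 0},
  {"hand": 1, "delta_pos": [0, 0, 0], "twist": 0},
  {"hand": 1, "delta_pos": [0, 0, 0], "twist": 0},
  {"hand": 1, "delta_pos": [0, 0, 0], "twist": 0},
  {"hand": 1, "delta_pos": [0, 0, 0], "twist": 0},
  {"hand": 1, "delta_pos": [0, 0, 0], "twist": 0},
  {"hand": 1, "delta_pos": [0, 0, 0], "twist": 0},
], newtons=25)

```text
time: 13.45
position: [447.1, -188.0, 90.4]
tool_rot: [0.707, -0.02, 0.024, -0.706]
ft_force: [-1.0, 0.3, 1.2]
grip_width: 0.568
```

Run:
```python
from h import *
s=status.state(); print(s["position"],s["ft_force"],s["torque"],s["effort"],s["grip_width"])
```

```text
[ 447.08369989 -187.95751403   90.40744616] [-1.02893801  0.32660585  1.16756416] [ 0.05381614  0.06364159 -0.04636116] [-9.24881408e-02 -4.35962892e+01 -1.89936385e+00 -3.47076917e+01
 -5.52821194e-02 -2.15914990e-01 -1.69995146e-03] 0.5677499127220713
```

Gripped (0.568 ≈ 50 mm). Lift 40 mm.

move_arm([
  {"hand": 1, "delta_pos": [0, 0, 0.08], "twist": 0},
  {"hand": 1, "delta_pos": [0, 0, 0.08], "twist": 0},
  {"hand": 1, "delta_pos": [0, 0, 0.08], "twist": 0},
  {"hand": 1, "delta_pos": [0, 0, 0], "twist": 0},
  {"hand": 1, "delta_pos": [0, 0, 0], "twist": 0},
  {"hand": 1, "delta_pos": [0, 0, 0], "twist": 0},
  {"hand": 1, "delta_pos": [0, 0, 0], "twist": 0},
])

```text
time: 14.15
position: [446.0, -187.4, 128.8]
tool_rot: [0.707, -0.02, 0.023, -0.706]
ft_force: [0.0, -0.6, -5.4]
grip_width: 0.567
```

Run:
```python
from h import *
for i in range(6):
    cams.grab_frame("top"); s=status.state(); print(s["position"].round(1),s["ft_force"].round(2),s["effort"].round(2),s["grip_width"])
```

```text
[ 445.9 -187.4  128.7] [-0.75 -0.18 -4.23] [ 0.000e+00 -4.441e+01 -1.370e+00 -3.861e+01 -4.000e-02  2.000e-02
  0.000e+00] 0.5690572646177476
[ 446.  -187.4  128.7] [-0.6  -0.58 -4.8 ] [ 1.000e-02 -4.437e+01 -1.370e+00 -3.853e+01 -4.000e-02  2.000e-02
 -0.000e+00] 0.5665397280301167
[ 446.  -187.4  128.7] [ 0.83  0.19 -4.27] [ 0.000e+00 -4.430e+01 -1.360e+00 -3.848e+01 -4.000e-02  2.000e-02
 -0.000e+00] 0.5678182360935952
[ 446.  -187.4  128.8] [ 0.91 -0.28 -4.15] [ 0.000e+00 -4.425e+01 -1.360e+00 -3.845e+01 -4.000e-02  3.000e-02
 -0.000e+00] 0.5682597001096992
[ 446.1 -187.5  128.8] [-0.09 -0.07 -3.07] [ 0.000e+00 -4.421e+01 -1.360e+00 -3.844e+01 -4.000e-02  3.000e-02
 -0.000e+00] 0.5697338432189963
[ 446.1 -187.5  128.9] [ 0.3   0.06 -4.49] [ 0.000e+00 -4.419e+01 -1.360e+00 -3.843e+01 -4.000e-02  3.000e-02
 -0.000e+00] 0.5674152616930132
```

move_arm([
  {"hand": 1, "delta_pos": [0, 0, -0.08], "twist": 0},
  {"hand": 1, "delta_pos": [0, 0, -0.08], "twist": 0},
  {"hand": 1, "delta_pos": [0, 0, -0.05], "twist": 0},
  {"hand": 1, "delta_pos": [0, 0, 0], "twist": 0},
  {"hand": 1, "delta_pos": [0, 0, 0], "twist": 0},
  {"hand": 1, "delta_pos": [0, 0, 0], "twist": 0},
])

```text
time: 15.05
position: [445.2, -187.0, 93.2]
tool_rot: [-0.707, 0.021, -0.022, 0.707]
ft_force: [0.4, -0.1, -4.1]
grip_width: 0.566
```

move_arm([
  {"hand": 1, "delta_pos": [0.004, -0.002, -0.02], "twist": 0},
  {"hand": 1, "delta_pos": [0, 0, 0], "twist": 0},
  {"hand": 1, "delta_pos": [0, 0, 0], "twist": 0},
])

```text
time: 15.35
position: [446.7, -187.7, 91.0]
tool_rot: [0.707, -0.021, 0.023, -0.707]
ft_force: [-0.0, 0.0, -5.0]
grip_width: 0.568
```

move_arm([
  {"hand": 1, "delta_pos": [0.0, 0.0, -0.012], "twist": 0},
  {"hand": 1, "delta_pos": [0, 0, 0], "twist": 0},
  {"hand": 1, "delta_pos": [0, 0, 0], "twist": 0},
])

```text
time: 15.65
position: [447.2, -188.2, 90.8]
tool_rot: [0.707, -0.02, 0.024, -0.706]
ft_force: [-0.0, -0.1, -4.2]
grip_width: 0.566
```

move_arm([
  {"hand": 1, "delta_pos": [0.0, 0.0, -0.02], "twist": 0},
  {"hand": 1, "delta_pos": [0, 0, -0.01], "twist": 0},
  {"hand": 1, "delta_pos": [0, 0, 0], "twist": 0},
])

```text
time: 15.95
position: [447.0, -188.7, 89.9]
tool_rot: [0.708, -0.021, 0.023, -0.705]
ft_force: [-0.5, 0.6, -5.3]
grip_width: 0.572
```

move_arm([
  {"hand": 1, "delta_pos": [0.0, 0.01, -0.025], "twist": 0},
  {"hand": 1, "delta_pos": [0, 0, -0.02], "twist": 0},
  {"hand": 1, "delta_pos": [0, 0, 0], "twist": 0},
  {"hand": 1, "delta_pos": [0, 0, 0], "twist": 0},
])

```text
time: 16.35
position: [447.9, -189.2, 88.5]
tool_rot: [0.71, -0.02, 0.024, -0.704]
ft_force: [0.9, 0.5, -5.0]
grip_width: 0.567
```

Run:
```python
from h import *
for i in range(3):
    s,f,P=wrist("pics/w4.png"); print(s["position"].round(1),s["ft_force"].round(2),s["torque"].round(2),s["effort"].round(2))
print(R.from_quat(s["tool_rot"]).as_matrix().round(3).tolist())
```

```text
[ 447.9 -189.2   88.5] [ 0.85  0.53 -5.  ] [ 0.04 -0.1  -0.01] [ 3.000e-02 -4.692e+01 -2.000e+00 -3.686e+01  1.000e-02  1.800e-01
 -0.000e+00]
[ 447.8 -189.1   88.3] [ 0.29 -0.92 -3.61] [ 0.02 -0.1   0.01] [ 4.000e-02 -4.656e+01 -1.960e+00 -3.660e+01  1.000e-02  6.000e-02
  0.000e+00]
[ 447.7 -189.    88.1] [ 0.14  0.55 -1.08] [ 0.03 -0.23  0.01] [ 2.000e-02 -4.635e+01 -1.960e+00 -3.630e+01  4.000e-02  1.100e-01
 -1.000e-02]
[[0.998, 0.005, 0.063], [-0.063, -0.008, 0.998], [0.005, -1.0, -0.008]]
```

View pics/w4.png

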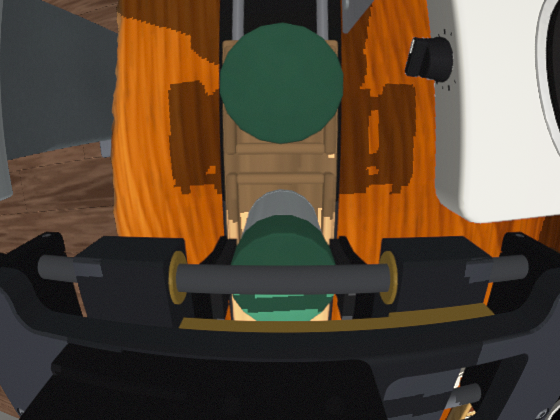

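move_arm([
  {"hand": 1, "delta_pos": [0.0, 0.0, -0.012], "twist": 0},
  {"hand": 1, "delta_pos": [0, 0, 0], "twist": 0},
  {"hand": 1, "delta_pos": [0, 0, 0], "twist": 0},
])

```text
time: 16.8
position: [448.0, -189.2, 88.0]
tool_rot: [0.71, -0.021, 0.024, -0.704]
ft_force: [-1.2, 0.3, -2.5]
grip_width: 0.564
```

move_arm([
  {"hand": 1, "delta_pos": [-0.005, 0.008, -0.02], "twist": 0},
  {"hand": 1, "delta_pos": [0, 0, 0], "twist": 0},
  {"hand": 1, "delta_pos": [0, 0, 0], "twist": 0},
  {"hand": 1, "delta_pos": [0, 0, 0], "twist": 0},
])

```text
time: 17.2
position: [448.3, -189.6, 87.3]
tool_rot: [0.711, -0.02, 0.025, -0.703]
ft_force: [-0.9, -0.3, 3.2]
grip_width: 0.566
```

move_arm([
  {"hand": -0.4, "delta_pos": [0, 0, 0], "twist": 0},
  {"hand": -0.4, "delta_pos": [0, 0, 0], "twist": 0},
  {"hand": -1, "delta_pos": [0, 0, 0], "twist": 0},
  {"hand": -1, "delta_pos": [0, 0, 0], "twist": 0},
  {"hand": -1, "delta_pos": [0, 0, 0], "twist": 0},
  {"hand": -1, "delta_pos": [0, 0, 0], "twist": 0},
  {"hand": -1, "delta_pos": [0, 0, 0.1], "twist": 0},
  {"hand": -1, "delta_pos": [0, 0, 0.2], "twist": 0},
  {"hand": -1, "delta_pos": [0, 0, 0.2], "twist": 0},
  {"hand": -1, "delta_pos": [0, 0, 0], "twist": 0},
  {"hand": -1, "delta_pos": [0, 0, 0], "twist": 0},
])

```text
time: 18.3
position: [448.0, -188.8, 163.7]
tool_rot: [0.71, -0.02, 0.025, -0.703]
ft_force: [-0.5, 0.2, -0.3]
grip_width: 0.999
```

```bash
cat > lids.py <<'E'
from h import *
s,f,P=wrist("pics/w.png"); print(jaw(s),s["position"].round(1),s["ft_force"].round(2))
I=f["color"].astype(int); X,Y,Z=P[...,0],P[...,1],P[...,2]
box=(X>380)&(X<540)&(Y<160)&(Y>-340)
m=(Z>100)&(Z<118)&box&(I[...,1]>I[...,0])
n,l,st,c=cv2.connectedComponentsWithStats(m.astype(np.uint8))
for k in range(1,n):
    if st[k,4]>100:
        q=P[l==k]; print("lid",st[k,4],c[k].round(),cv2.minEnclosingCircle(q[:,:2].astype(np.float32)),np.median(q,0).round(1))
E
python3 lids.py
```

```text
-3.6469641065409895 [ 448.  -188.8  163.7] [-0.49  0.2  -0.27]
lid 4743 [280.  96.] ((451.9713439941406, -100.82528686523438), 25.00060272216797) [ 451.8 -101.   111.3]
lid 4163 [283. 226.] ((447.42071533203125, -187.8964080810547), 24.959983825683594) [ 447.6 -185.8  111.2]
```

move_arm([
  {"hand": -1, "delta_pos": [0.013, 0.195, 0], "twist": 0},
  {"hand": -1, "delta_pos": [0.013, 0.195, 0], "twist": 0},
  {"hand": -1, "delta_pos": [0.013, 0.195, 0], "twist": 0},
  {"hand": -1, "delta_pos": [0, 0, 0], "twist": 0},
  {"hand": -1, "delta_pos": [0, 0, 0], "twist": 0},
  {"hand": -1, "delta_pos": [0, 0, 0], "twist": 0},
])

```text
time: 18.95
position: [451.3, -98.9, 158.8]
tool_rot: [0.71, -0.023, 0.023, -0.704]
ft_force: [0.2, -0.7, -0.2]
grip_width: 1.002
```

move_arm([
  {"hand": -1, "delta_pos": [0.004, -0.014, -0.15], "twist": 0},
  {"hand": -1, "delta_pos": [0, 0, -0.15], "twist": 0},
  {"hand": -1, "delta_pos": [0, 0, -0.13], "twist": 0},
  {"hand": -1, "delta_pos": [0, 0, 0], "twist": 0},
  {"hand": -1, "delta_pos": [0, 0, 0], "twist": 0},
])

```text
time: 19.45
position: [451.4, -105.6, 91.9]
tool_rot: [0.71, -0.026, 0.025, -0.704]
ft_force: [0.3, -0.2, -0.5]
grip_width: 1.004
```

Correct y by +4.5 mm, settle, then grip.

move_arm([
  {"hand": -0.3, "delta_pos": [0.004, 0.03, -0.015], "twist": 0},
  {"hand": -0.3, "delta_pos": [0, 0, 0], "twist": 0},
  {"hand": -0.3, "delta_pos": [0, 0, 0], "twist": 0},
  {"hand": -0.3, "delta_pos": [0, 0, 0], "twist": 0},
])

```text
time: 19.85
position: [453.6, -101.7, 92.1]
tool_rot: [0.71, -0.025, 0.027, -0.703]
ft_force: [0.6, 0.6, 0.4]
grip_width: 0.723
```

move_arm([
  {"hand": 1, "delta_pos": [-0.005, 0, -0.01], "twist": 0},
  {"hand": 1, "delta_pos": [0, 0, 0], "twist": 0},
  {"hand": 1, "delta_pos": [0, 0, 0], "twist": 0},
  {"hand": 1, "delta_pos": [0, 0, 0], "twist": 0},
  {"hand": 1, "delta_pos": [0, 0, 0], "twist": 0},
  {"hand": 1, "delta_pos": [0, 0, 0], "twist": 0},
], newtons=15)

```text
time: 20.45
position: [452.9, -101.7, 91.0]
tool_rot: [0.71, -0.025, 0.027, -0.703]
ft_force: [-1.0, -0.5, -0.5]
grip_width: 0.568
```

move_arm([
  {"hand": 1, "delta_pos": [0, 0, 0.08], "twist": 0},
  {"hand": 1, "delta_pos": [0, 0, 0.08], "twist": 0},
  {"hand": 1, "delta_pos": [0, 0, 0.08], "twist": 0},
  {"hand": 1, "delta_pos": [0, 0, 0], "twist": 0},
  {"hand": 1, "delta_pos": [0, 0, 0], "twist": 0},
  {"hand": 1, "delta_pos": [0, 0, 0], "twist": 0},
  {"hand": 1, "delta_pos": [0, 0, 0], "twist": 0},
  {"hand": 1, "delta_pos": [0, 0, 0], "twist": 0},
])

```text
time: 21.25
position: [452.9, -101.7, 130.7]
tool_rot: [0.71, -0.024, 0.027, -0.703]
ft_force: [0.2, -0.2, -0.4]
grip_width: 0.574
```

```bash
python3 - <<'E'
from h import *
for i in range(5):
    s,f,P=wrist(); print(s["position"].round(1),s["ft_force"].round(2),s["grip_width"])
E
python3 lids.py
```

```text
[ 452.9 -101.7  130.7] [ 0.21 -0.23 -0.36] 0.5737308370301535
[ 452.8 -101.7  130.7] [ 1.1  -0.19 -0.41] 0.5731502061131721
[ 452.9 -101.7  130.7] [-0.15  0.79 -0.53] 0.564993853129719
[ 453.  -101.7  130.8] [-0.09  0.1  -1.28] 0.5689809205040853
[ 453.  -101.7  130.9] [ 0.43 -0.01 -1.56] 0.5722506016441457
-4.180123708886704 [ 453.  -101.7  130.9] [-0.41 -0.48 -0.62]
lid 573 [281. 211.] ((452.63787841796875, -87.94204711914062), 20.675127029418945) [453.3 -78.3 109.7]
```

move_arm([
  {"hand": 1, "delta_pos": [0, 0, -0.08], "twist": 0},
  {"hand": 1, "delta_pos": [0, 0, -0.08], "twist": 0},
  {"hand": 1, "delta_pos": [0, 0, -0.07], "twist": 0},
  {"hand": 1, "delta_pos": [0, 0, 0], "twist": 0},
  {"hand": 1, "delta_pos": [0, 0, 0], "twist": 0},
  {"hand": 1, "delta_pos": [0, 0, 0], "twist": 0},
])

```text
time: 22.15
position: [452.1, -101.5, 92.0]
tool_rot: [0.71, -0.025, 0.026, -0.703]
ft_force: [-0.3, -0.5, -1.4]
grip_width: 0.568
```

move_arm([
  {"hand": 1, "delta_pos": [0, 0, -0.015], "twist": 0},
  {"hand": 1, "delta_pos": [0, 0, 0], "twist": 0},
  {"hand": 1, "delta_pos": [0, 0, -0.01], "twist": 0},
  {"hand": 1, "delta_pos": [0, 0, 0], "twist": 0},
  {"hand": 1, "delta_pos": [0, 0, 0], "twist": 0},
])

```text
time: 22.65
position: [453.7, -101.9, 91.0]
tool_rot: [0.711, -0.024, 0.028, -0.703]
ft_force: [-0.2, 0.3, -1.4]
grip_width: 0.566
```

move_arm([
  {"hand": 1, "delta_pos": [-0.005, 0, -0.02], "twist": 0},
  {"hand": 1, "delta_pos": [0, 0, 0], "twist": 0},
  {"hand": 1, "delta_pos": [-0.003, 0, -0.015], "twist": 0},
  {"hand": 1, "delta_pos": [0, 0, 0], "twist": 0},
  {"hand": 1, "delta_pos": [0, 0, 0], "twist": 0},
])

```text
time: 23.15
position: [454.9, -102.3, 88.6]
tool_rot: [0.711, -0.022, 0.03, -0.702]
ft_force: [0.0, -0.8, 1.4]
grip_width: 0.567
```

move_arm([
  {"hand": 1, "delta_pos": [-0.012, 0, -0.01], "twist": 0},
  {"hand": 1, "delta_pos": [0, 0, 0], "twist": 0},
  {"hand": -0.4, "delta_pos": [0, 0, 0], "twist": 0},
  {"hand": -0.4, "delta_pos": [0, 0, 0], "twist": 0},
  {"hand": -1, "delta_pos": [0, 0, 0], "twist": 0},
  {"hand": -1, "delta_pos": [0, 0, 0], "twist": 0},
  {"hand": -1, "delta_pos": [0, 0, 0], "twist": 0},
  {"hand": -1, "delta_pos": [0, 0, 0], "twist": 0},
  {"hand": -1, "delta_pos": [0, 0, 0.1], "twist": 0},
  {"hand": -1, "delta_pos": [0, 0, 0.2], "twist": 0},
  {"hand": -1, "delta_pos": [0, 0, 0.2], "twist": 0},
  {"hand": -1, "delta_pos": [0, -0.2, 0.02], "twist": 0},
  {"hand": -1, "delta_pos": [-0.013, -0.2, 0], "twist": 0},
  {"hand": -1, "delta_pos": [-0.013, -0.17, 0], "twist": 0},
  {"hand": -1, "delta_pos": [0, 0, 0], "twist": 0},
  {"hand": -1, "delta_pos": [0, 0, 0], "twist": 0},
  {"hand": -1, "delta_pos": [0, 0, 0], "twist": 0},
])

```text
time: 24.85
position: [449.7, -189.3, 168.8]
tool_rot: [0.711, -0.02, 0.029, -0.702]
ft_force: [-0.2, -0.7, -0.1]
grip_width: 0.998
```

```bash
python3 lids.py
python3 - <<'E'
from h import *
s,f,P=wrist("pics/w5.png"); I=f["color"].astype(int); X,Y,Z=P[...,0],P[...,1],P[...,2]
m=(Z>30)&(Z<56)&(abs(X-603)<60)&(abs(Y+320)<60)&(I.min(-1)>90)
n,l,st,c=cv2.connectedComponentsWithStats(m.astype(np.uint8))
for k in range(1,n):
    if st[k,4]>50:
        q=P[l==k]; t=q[q[:,2]>46]; print(st[k,4],c[k].round(),q.min(0).round(),q.max(0).round(),len(t),t.min(0).round() if len(t) else 0,t.max(0).round() if len(t) else 0)
E
```

```text
-4.019840530636937 [ 449.7 -189.3  168.8] [-0.24 -0.69 -0.13]
lid 4548 [281.  96.] ((454.7864685058594, -101.2730484008789), 24.95022201538086) [ 454.7 -101.4  111.3]
lid 4005 [279. 223.] ((447.34454345703125, -187.84304809570312), 25.036407470703125) [ 447.7 -185.9  111.2]
```

View pics/w5.png

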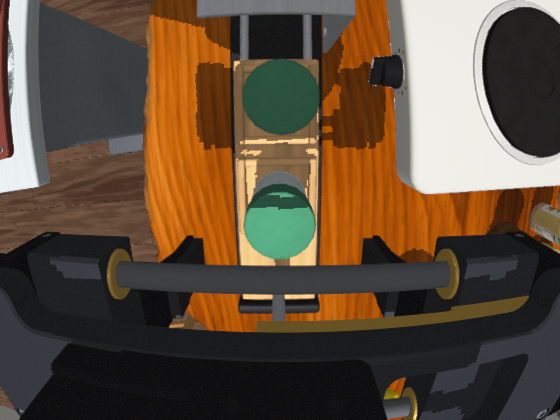

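move_arm([
  {"hand": -1, "delta_pos": [-0.02, 0.012, -0.15], "twist": 0},
  {"hand": -1, "delta_pos": [-0.01, 0.006, -0.15], "twist": 0},
  {"hand": -1, "delta_pos": [-0.008, 0.006, -0.16], "twist": 0},
  {"hand": -0.3, "delta_pos": [0, 0, -0.03], "twist": 0},
  {"hand": -0.3, "delta_pos": [0, 0, 0], "twist": 0},
  {"hand": -0.3, "delta_pos": [0, 0, 0], "twist": 0},
])

```text
time: 25.55
position: [445.9, -181.2, 95.2]
tool_rot: [0.711, -0.016, 0.028, -0.702]
ft_force: [0.6, -0.9, 0.3]
grip_width: 0.807
```

move_arm([
  {"hand": -0.3, "delta_pos": [0.005, -0.044, -0.03], "twist": 0},
  {"hand": -0.3, "delta_pos": [0, 0, 0], "twist": 0},
  {"hand": -0.3, "delta_pos": [0, 0, 0], "twist": 0},
])

```text
time: 25.85
position: [448.5, -189.1, 92.9]
tool_rot: [0.712, -0.015, 0.029, -0.701]
ft_force: [-0.2, -0.4, -0.0]
grip_width: 0.657
```

Good; grip more firmly and lift straight up.

move_arm([
  {"hand": 0.1, "delta_pos": [-0.005, 0.005, -0.015], "twist": 0},
  {"hand": 1, "delta_pos": [0, 0, 0], "twist": 0},
  {"hand": 1, "delta_pos": [0, 0, 0], "twist": 0},
  {"hand": 1, "delta_pos": [0, 0, 0], "twist": 0},
  {"hand": 1, "delta_pos": [0, 0, 0], "twist": 0},
  {"hand": 1, "delta_pos": [0, 0, 0], "twist": 0},
  {"hand": 1, "delta_pos": [0, 0, 0.08], "twist": 0},
  {"hand": 1, "delta_pos": [0, 0, 0.1], "twist": 0},
  {"hand": 1, "delta_pos": [0, 0, 0.15], "twist": 0},
  {"hand": 1, "delta_pos": [0, 0, 0.15], "twist": 0},
  {"hand": 1, "delta_pos": [0, 0, 0.15], "twist": 0},
  {"hand": 1, "delta_pos": [0, 0, 0], "twist": 0},
  {"hand": 1, "delta_pos": [0, 0, 0], "twist": 0},
], newtons=30)

```text
time: 27.15
position: [444.3, -186.5, 189.3]
tool_rot: [0.711, -0.017, 0.027, -0.702]
ft_force: [0.2, 0.4, -5.2]
grip_width: 0.566
```

Run:
```python
from h import *
s=status.state(); print(s["position"].round(1),s["ft_force"].round(2),s["grip_width"])
f=cams.grab_frame("scene"); P=cloud(f); save(f,"pics/s5.png")
print("scene",cams.recognise("scene","mug")[:1],cams.recognise("scene","mug_mouth")[:1])
fs=[("scene",f,P)]; g=cams.grab_frame("top"); fs.append(("top",g,cloud(g))); print("top",cams.recognise("top","mug")[:1])
s2,w,Pw=wrist(); fs.append(("wrist",w,Pw))
for nme,f,P in fs:
    I=f["color"].astype(int); Z=P[...,2]
    m=(Z>8)&(Z<58)&(np.hypot(P[...,0]-602,P[...,1]+320)<52)&(I.min(-1)>70)&(I.max(-1)-I.min(-1)<60)
    if m.sum()>20:
        q=P[m]; t=q[q[:,2]>45]; print(nme,m.sum(),[np.percentile(q,k,axis=0).round().tolist() for k in(2,50,98)],"rim",len(t),[np.percentile(t,k,axis=0).round().tolist() for k in(3,50,97)] if len(t) else 0)
```

```text
[ 444.3 -186.5  189.3] [ 0.18  0.42 -5.18] 0.565724015095786
scene [{'xyz': [440.9, -96.4, 94.8], 'p': 0.25}] []
top [{'xyz': [597.1, -323.3, 24.7], 'p': 0.73}]
top 265 [[567.0, -365.0, 9.0], [604.0, -321.0, 28.0], [624.0, -289.0, 56.0]] rim 81 [[566.0, -362.0, 46.0], [602.0, -326.0, 51.0], [625.0, -287.0, 57.0]]
```

Run:
```python
from h import *
f=cams.grab_frame("wrist"); T=np.array(f["T_tool_cam"])
for n,px,p,q in(("w2",(474,217),[439.1,-305.9,105.2],[.712,-.019,.028,-.702]),("w3",(415,203),[439.2,-288.2,232.2],[.709,-.016,.025,-.705])):
    a=(px[0]-f["cx"])/f["fx"]; b=(px[1]-f["cy"])/f["fy"]; t=np.hypot(a,b)
    d=np.array([a/t*np.sin(t),b/t*np.sin(t),np.cos(t)]); Rt=R.from_quat(q).as_matrix()
    o=Rt@T[:3,3]+p; d=Rt@T[:3,:3]@d; print(n,(o+d*(51-o[2])/d[2]).round(1))
```

```text
w2 [ 585.3 -308.8   51. ]
w3 [ 589.2 -311.9   51. ]
```

move_arm([
  {"hand": 1, "delta_pos": [0.07, -0.06, 0], "twist": 0},
  {"hand": 1, "delta_pos": [0.13, -0.115, 0], "twist": 0},
  {"hand": 1, "delta_pos": [0.13, -0.115, 0], "twist": 0},
  {"hand": 1, "delta_pos": [0.13, -0.115, 0], "twist": 0},
  {"hand": 1, "delta_pos": [0.13, -0.115, 0], "twist": 0},
  {"hand": 1, "delta_pos": [0.13, -0.115, 0], "twist": 0},
  {"hand": 1, "delta_pos": [0.13, -0.115, 0], "twist": 0},
  {"hand": 1, "delta_pos": [0.07, -0.06, 0], "twist": 0},
  {"hand": 1, "delta_pos": [0, 0, 0], "twist": 0},
  {"hand": 1, "delta_pos": [0, 0, 0], "twist": 0},
  {"hand": 1, "delta_pos": [0, 0, 0], "twist": 0},
])

```text
time: 28.6
position: [589.4, -318.7, 180.7]
tool_rot: [0.711, -0.021, 0.026, -0.703]
ft_force: [0.0, 0.7, -4.9]
grip_width: 0.563
```

Run:
```python
from h import *
s=status.state(); print(s["position"].round(1),s["ft_force"].round(2),s["grip_width"],jaw(s))
s,w,P=wrist(); f=cams.grab_frame("scene")
t=cams.grab_frame("top")
cv2.imwrite("pics/fin.png",np.vstack([np.hstack([w["color"][:,80:480],f["color"][100:340,180:420].repeat(2,0).repeat(2,1)[:420,:400]]),cv2.resize(t["color"][160:300,140:420],(800,400))[:180*1+0]])[...,::-1])
cv2.imwrite("pics/top_c.png",cv2.resize(t["color"][180:300,180:420],(800,400))[...,::-1])
PT=cloud(t); m=(PT[...,2]>8)&(PT[...,2]<58)&(np.hypot(PT[...,0]-596,PT[...,1]+320)<52); 
if m.sum()>9: print("mug top",m.sum(),[np.percentile(PT[m],k,axis=0).round().tolist() for k in(3,50,97)])
I=f["color"].astype(int);Q=cloud(f);m=(Q[...,2]>105)&(Q[...,2]<118)&(np.hypot(Q[...,0]-452,Q[...,1]+101)<40); print("left lid",m.sum(),np.median(Q[m],0).round() if m.any() else 0)
m=(Q[...,2]>12)&(Q[...,2]<56)&(np.hypot(Q[...,0]-596,Q[...,1]+320)<52)&(I.min(-1)>70)&(I.max(-1)-I.min(-1)<60)
print("mug scene",m.sum(),[np.percentile(Q[m],k,axis=0).round().tolist() for k in(3,50,97)] if m.any() else 0)
```

```text
[ 589.4 -318.7  180.7] [ 0.05  0.66 -4.9 ] 0.5630558624118236 -3.745792414444004
left lid 228 [ 451. -102.  112.]
mug scene 0 0
```

View pics/fin.png

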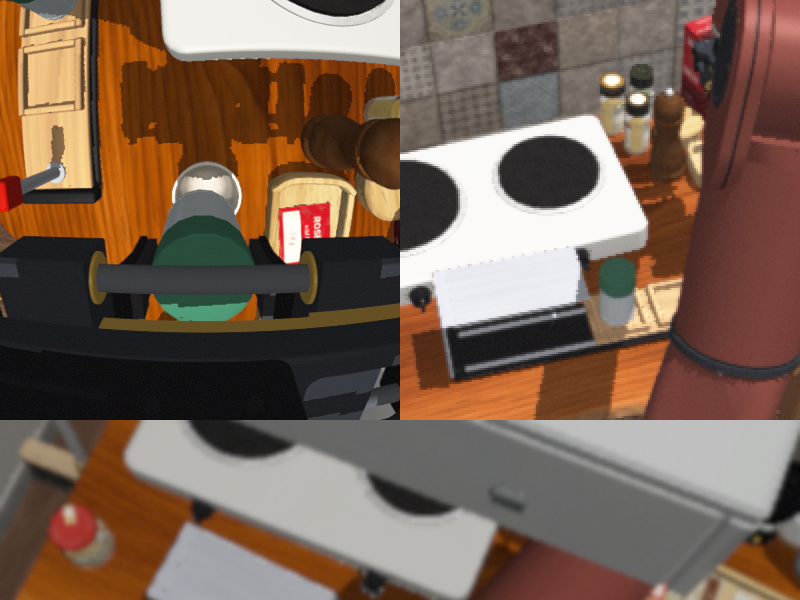

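Run:
```python
from h import *
s,f,P=wrist(); T=np.array(f["T_tool_cam"]); Rt=R.from_quat(s["tool_rot"]).as_matrix()
for px in((287,162),(253,190),(321,190),(287,196)):
    a=(px[0]-f["cx"])/f["fx"]; b=(px[1]-f["cy"])/f["fy"]; t=np.hypot(a,b)
    d=np.array([a/t*np.sin(t),b/t*np.sin(t),np.cos(t)])
    o=Rt@T[:3,3]+s["position"]; d=Rt@T[:3,:3]@d; print(px,(o+d*(51-o[2])/d[2]).round(1))
m=(P[...,2]>46)&(P[...,2]<54)&(np.hypot(P[...,0]-592,P[...,1]+316)<50)
print(s["position"].round(1),s["ft_force"].round(1),m.sum(),[np.percentile(P[m],k,axis=0).round(1).tolist() for k in(0,3,50,97,100)])
v,u=np.nonzero(m); print(u.min(),u.max(),v.min(),v.max())
```

```text
(287, 162) [ 595.9 -283.7   51. ]
(253, 190) [ 564.  -306.8   51. ]
(321, 190) [ 624.7 -310.9   51. ]
(287, 196) [ 593.9 -314.4   51. ]
[ 589.5 -318.5  181.4] [-0.2 -0.1 -5.2] 473 [[562.0, -333.5, 46.0], [563.0, -328.6, 46.9], [601.1, -299.1, 50.1], [623.6, -284.4, 51.6], [624.8, -283.6, 52.5]]
252 321 162 214
```

move_arm([
  {"hand": 1, "delta_pos": [0.025, 0.02, 0], "twist": 0},
  {"hand": 1, "delta_pos": [0, 0, 0], "twist": 0},
  {"hand": 1, "delta_pos": [0, 0, 0], "twist": 0},
  {"hand": 1, "delta_pos": [0, 0, 0], "twist": 0},
  {"hand": 1, "delta_pos": [0, 0, 0], "twist": 0},
  {"hand": 1, "delta_pos": [0, 0, 0], "twist": 0},
])

```text
time: 29.4
position: [593.6, -314.5, 182.7]
tool_rot: [0.711, -0.019, 0.026, -0.702]
ft_force: [0.1, 0.1, -4.3]
grip_width: 0.571
```

Run:
```python
from h import *
s=status.state(); print(s["time"],s["position"].round(1),s["ft_force"].round(1),s["grip_width"],abs(s["qvel"]).max())
w,f,P=wrist(); I=f["color"].astype(int)
m=(I[...,0]>1.8*I[...,1])&(I[...,0]>1.8*I[...,2])&(abs(P[...,2]-130)<4)&(P[...,0]<500); print("grip top",m.sum(),np.median(P[m],0).round(1) if m.any() else 0)
print(r.close_job())
```

```text
29.4 [ 593.6 -314.5  182.7] [ 0.1  0.1 -4.3] 0.5707630604295401 0.0023913135035243983
grip top 449 [ 441.7 -283.9  128.9]
the job is handed in; nothing more can be done
None
```

The job is handed in at about 29 s, with the heavier tin held upright over the mug and the lighter tin standing in its pocket. No verdict was reported.

- **Caddy:** The first pull missed. I pulled before the fingers had closed, and the caddy did not move. The second pull took it about 179 mm, until it met the stop at about 12 N. My last look put the red grip at y -284, the same as when it seated.
- **Weighing:** The right tin pulled down with about 4.3 N, so it is the heavier. The left tin pulled with about 0.8 N, a noisy reading below the 1.0 to 1.5 N expected of the lighter one, but the gap is clear. Each tin was lifted about 4 cm and set back in its pocket. The left tin's lid was at 111 mm, so it stands flat, and it sits about 3–4 mm off the pocket's centre.
- **Final pose:** The heavier tin is held at 30 N, with the opening still reading about 50 mm and the arm at rest. The tool is at (594, -315) and my measured mug mouth is at (594, -315). By my reckoning the tin's underside is about 65 mm above the rim.
- **Disagreement:** Earlier estimates of the mug's position differed by up to about 10 mm in x and y, still within the 30 mm allowed. I used the last close wrist view.
- **Not checked at the end:** I did not re-measure the mug, lemon, jar or mill against their starting positions. I saw no contact with any of them.

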